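# Put the desk caddy in order and hold it up

## Robot

A 6-joint arm with a two-finger parallel gripper is mounted at the origin on a cart in front of the work surface, level with it; the furniture and walls round the work are solid. World frame = base frame: x ahead of the robot, y to its left, z up, the work surface at z = 0. Lengths are in m, angles in degrees, forces in N, time in s.
With the tool pointing down it reaches from about 0.35 to 0.875 m from the base axis. Payload 4.2 kg.
Tool frame: the origin (TCP) lies between the finger pads, 19 mm behind the fingertips; this is the grasp point; z points along the fingers, y is the line along which they close (so a half turn about z gives the same grasp; the last joint's range is limited). The gripper opens to 87 mm and grips with 3 to 60 N. Pads are 19 mm wide; open, the fingers measure 117 mm over their backs; the gripper's body (75 mm by 190 mm) begins 51 mm behind the grasp point.
Start: joints at [-61.788, 22.042, 0.453, 0, -68.411, -14.817], TCP at [0.145, -0.608, 0.241] pointing down, gripper open.
Joint ranges: [-179.83, 179.83], [-69.29, 118.12], [-61.27, 80.66], [-181.25, 117.63], [-171.15, -9.14], [-177.46, 177.46]. Speed limits (degrees/s): [159.86, 159.86, 180, 180, 180, 180].

## Interface

Orientations are given as [roll, pitch, yaw] about the fixed x, y, z axes, in that order (R = Rz(yaw) Ry(pitch) Rx(roll)).
In Python, from workcell import env gives the robot as it stands. The module is installed in compiled form; this text tells all that it offers. Calls block until the motion is done:
- env.goto(position, orientation): joint-space move of the TCP to a pose.
- env.move_straight(position, rotation=None, rate=0.15, force_limit=None): straight line of the TCP; rotation=None keeps the orientation; rate is the mean speed in m/s. With force_limit (N) it stops when the force on the tool has changed by that much, and returns True; else False.
- env.set_joints(angles): joint-space move.
- env.gripper_to(opening, grasp_force=None): opening from 0.0 (shut) to 1.0 (fully open); grasp_force is the grip in N (None keeps the last); returns when the fingers have stopped.
- env.dwell(seconds).
- env.inverse_kinematics(position, orientation): joint angles nearest the present ones, or None.
- env.read_state(): the state.
- env.grab_frame(name): name is "scene" or "side" or "wrist"; returns a dict with "image" (400x640x3 uint8, blue, green, red), "fx", "fy", "cx", "cy" (pixels), "position" and "orientation" of the camera in the world. Camera axes: x right, y up, looking along -z (the intrinsics and any distortion apply to the point x, -y, -z); pixel columns grow to the right and rows downward; lengths in m; the calibration is good to about 2 mm. The wrist camera is an equidistant fisheye: a pixel r from the principal point sees the ray r / f radians off the axis. A picture is of the moment at which its call begins. There is no depth.
A pose or a line that the arm cannot do raises env.Unreachable and nothing moves.
- env.close_job(): hands the job in; it is judged then, once.
Trained networks look in a picture, given as the dict that the camera call returned (one of the last four; its "shot" number tells which), for a name from the list of things; names that differ only in an ending like _2 or _b are one class to them, and where a whole thing is asked for, a point or a joint stands for the part that bears it (a point fixed in the world has none). Each returns a list of dicts, best first, with "score" (0 to 1); they miss things now and then, are a little off and sometimes report something else, mostly with a low value. They report only what shows in the picture. A call takes as long as a camera call. They do not tell look-alikes from the thing itself.
- env.search_frame(picture, thing): "xyz" ([x, y, z] in m, in world coordinates, good to about 4 mm: the middle of the surface that is visible of it).
- env.trace(picture, thing): "mask" (400x640 bool, what is visible of it).
The state is a dict: "clock": time; "joint_positions": joint angles; "qvel": joint speeds; "joint_torque": joint torques, N m; "position": TCP position; "tool_rot": TCP orientation; "force": force on the tool from outside, world axes, zero at the start; "wrist_torque": the same for the moment, N m; "opening": opening from 0.0 (shut) to 1.0 (fully open); "finger_force": force on a finger pad.
Only numpy, scipy, OpenCV 4.12 (cv2) and the standard library are available. Lean on these libraries where they do the work, as an engineer would, in place of code of your own. Each camera call takes 0.05 s, during which the arm holds its last target. There are 200 camera calls.

## Task

The glue stick and the correction fluid bottle stand in each other's wells in the grey desk caddy. With the caddy standing on the desk, swap them, so that the glue stick with the orange cap stands upright in the orange well and the bottle with the blue cap in the blue well; then take the caddy by its handle, lift it straight up until it is about 15 cm clear of the desk, keeping it level, and finish while still holding it there, level and still, with both things in their wells. Leave the other things on the desk where they are.

Things in the scene. Friction and masses are not known exactly. Their poses are not given: they have to be found in the camera images.
- caddy: grey desk caddy, loose on the desk, turned any way, 80 (x) x 232 (y) mm in plan, 0.25 to 0.5 kg empty. Origin: centre of its underside; z up, y along its length. An open well at each end, orange at y = +80 mm, blue at y = -80 mm; between them a carrying handle up to 151 mm high. Its balance point is close to the middle
- orange_well (a point): centre of the floor of the orange well, 9 mm above the caddy's underside; axes as the caddy's. The well is 38 (x) x 46 (y) mm inside, 20 mm deep, walls 4 mm, its rim 29 mm above the desk. The glue stick belongs here
- blue_well (a point): centre of the floor of the blue well, 9 mm above the caddy's underside; axes as the caddy's. Same size as the orange well. The correction fluid belongs here
- handle (a point): centre of the caddy's handle bar, 140 mm above its underside; axes as the caddy's. Black flat-sided bar, 72 mm long along x, 14 mm thick along y, 22 mm high, on two steel posts at x = +-26 mm; pinch it across y
- glue_stick: glue stick, white barrel and orange cap, round, 28 mm across, 88 mm tall, about 35 g; starts upright in the blue well. Origin: centre of its underside, z up. The desk at x 0.45 to 0.55 m, y 0.29 to 0.34 m is always free for setting one thing down for a while
- fluid_bottle: correction fluid bottle, white flat body 22 (x) x 36 (y) mm and 55 mm high, blue round cap 17 mm across above it to 77 mm, about 45 g; starts upright in the orange well, its x within 0.1 rad of the caddy's x. Origin: centre of its underside, z up
- mouse: black computer mouse, 105x58x38 mm; bystander, to be left alone. Origin: centre of its underside
- calculator: black desk calculator lying flat, 165x105x21 mm; bystander, to be left alone. Origin: centre of its underside
- red_marker: red and white felt marker lying down, 18x128x20 mm; bystander, to be left alone. Origin: centre of its underside
- eraser: white eraser in a blue sleeve, 23x55x12 mm; bystander, to be left alone. Origin: centre of its underside
Things that resemble listed ones, but are neither listed nor needed, are in the scene too. What is shaped like the fluid_bottle but yellow is not meant.

How it is judged:
By the outcome, as a careful person would: the job done as asked, in the order asked, and still so for the second after the job is handed in, while the arm keeps its last pose, push and grip.
It also fails if it takes over 72 s, if anything falls off the work surface, if the arm or the gripper's body presses on something with over 40 N, if the wrist force passes 120 N, or if a joint passes its speed limit or range.

## Working session

There is one attempt and no reset: what is moved stays moved. The work goes in short steps, each a Python script; the robot and the scene stay as the last script left them, time stands still between calls to the robot, and variables do not carry over. Pictures are saved under pics/ and viewed, at most 10 in all, crops included, and the job is handed in when it is done.

```bash
mkdir -p pics; cat > h.py <<'E'
import numpy as np, cv2
from workcell import env
from scipy.spatial.transform import Rotation as R
def cam(p):
    o=np.array(p["orientation"],float)
    r=o if o.shape==(3,3) else R.from_euler('xyz',o,degrees=True).as_matrix()
    return np.array(p["position"]),r
def proj(p,X):
    c,r=cam(p); v=(np.atleast_2d(X)-c)@r; return np.c_[p["cx"]+p["fx"]*v[:,0]/-v[:,2], p["cy"]-p["fy"]*v[:,1]/-v[:,2]]
def onplane(p,uv,z):
    c,r=cam(p); uv=np.atleast_2d(uv); d=np.c_[(uv[:,0]-p["cx"])/p["fx"],-(uv[:,1]-p["cy"])/p["fy"],-np.ones(len(uv))]@r.T
    return c+d*((z-c[2])/d[:,2])[:,None]
E
python3 - <<'E'
from h import *
print(env.read_state())
ps=[env.grab_frame(n) for n in("scene","side")]
for n,p in zip(("scene","side"),ps):
    print({k:v for k,v in p.items() if k!="image"})
    cv2.imwrite(f"pics/{n}0.png",p["image"])
    for t in["caddy","handle","orange_well","blue_well","glue_stick","fluid_bottle","mouse","calculator","red_marker","eraser"]:
        f=env.search_frame(p,t)
        print(n,t,[(np.round(a["xyz"],3).tolist(),round(a["score"],2),proj(p,a["xyz"]).round().tolist()) for a in f[:3]])
E
```

```text
{'clock': 0.0, 'joint_positions': array([-6.17900702e+01,  2.20914061e+01,  3.80295489e-01, -2.74921743e-02,
       -6.84094311e+01, -1.48183617e+01]), 'qvel': array([-0.04567531,  0.09937942,  0.01159003,  0.04910879,  0.0702885 ,
        0.02923949]), 'joint_torque': array([ 5.69663607e-04, -3.90667927e+01,  1.87404996e+01,  4.22002763e+00,
        1.09129594e-02, -1.84302512e-04]), 'position': array([ 0.14466254, -0.60746608,  0.24016015]), 'tool_rot': array([ 1.79876933e+02, -6.13735832e-03, -1.66618569e+02]), 'force': array([ 0.11446894, -0.06523855,  0.37846832]), 'wrist_torque': array([-0.0185036 ,  0.03071956,  0.03533341]), 'finger_force': 0.0, 'opening': 0.999613891121159}
{'fx': 378.02221288443866, 'fy': 378.02221288443866, 'cx': 319.4948251564854, 'cy': 197.5849401239084, 'position': array([0.26321805, 0.77144163, 0.81865864]), 'orientation': array([  43.29940864,   -0.98562409, -149.27279065]), 'shot': 1}
scene caddy [([0.585, 0.046, 0.015], 0.87, [[346.0, 191.0]])]
scene handle [([0.584, 0.047, 0.01], 0.58, [[346.0, 192.0]])]
scene orange_well [([0.58, 0.048, 0.014], 0.
[... 1100 characters left out ...]
76, [[334.0, 215.0]]), ([0.553, 0.112, 0.05], 0.38, [[342.0, 216.0]])]
side glue_stick [([0.621, -0.023, 0.069], 0.69, [[331.0, 191.0]])]
side fluid_bottle [([0.549, 0.216, 0.032], 0.9, [[335.0, 239.0]]), ([0.552, 0.113, 0.047], 0.55, [[343.0, 217.0]]), ([0.739, 0.221, 0.021], 0.16, [[265.0, 236.0]])]
side mouse [([0.737, 0.215, 0.024], 0.91, [[267.0, 234.0]]), ([0.497, 0.451, 0.019], 0.58, [[331.0, 299.0]])]
side calculator [([0.63, 0.414, 0.018], 0.85, [[277.0, 281.0]]), ([0.498, 0.454, 0.018], 0.24, [[331.0, 300.0]])]
side red_marker [([0.499, 0.455, 0.018], 0.7, [[330.0, 300.0]])]
side eraser [([0.385, 0.387, 0.014], 0.8, [[391.0, 291.0]]), ([0.593, 0.046, 0.02], 0.27, [[334.0, 216.0]])]
```

```bash
python3 - <<'E'
import cv2,numpy as np
a=cv2.imread("pics/scene0.png");b=cv2.imread("pics/side0.png")
A=cv2.resize(a[130:250,255:455],(800,480),interpolation=3)[:, :]
cv2.imwrite("pics/c1.png",cv2.resize(np.hstack([a[130:250,280:410],b[140:260,270:400]]),None,fx=3,fy=3,interpolation=2))
cv2.imwrite("pics/full.png",np.hstack([cv2.resize(a,(400,250)),cv2.resize(b,(400,250))]))
E
```

```text
(no output)
```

View pics/c1.png

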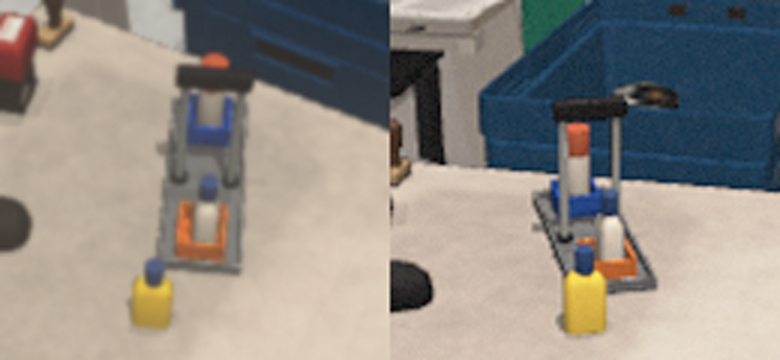

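View pics/full.png

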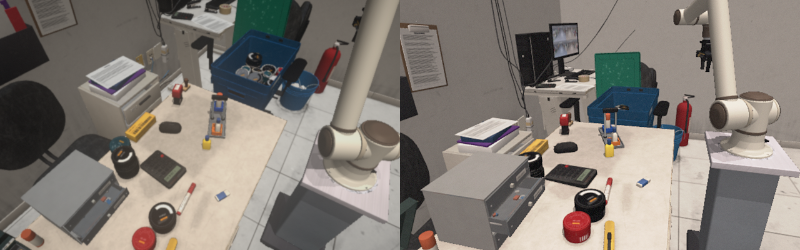

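The candidates for the bottle are the yellow one at scene px (329,229) and the white, blue-capped one at (348,201), standing in the orange well. The crop shows the white one fits. The yellow one on the desk is the look-alike. The glue stick, with its orange cap, is in the blue well at scene (351,158) / side (331,191).

Next I'll move the wrist camera over the caddy.

```bash
cat >> h.py <<'E'
def fproj(p,X):
    c,r=cam(p); v=(np.atleast_2d(X)-c)@r; x,y,z=v[:,0],-v[:,1],-v[:,2]; n=np.hypot(x,y)+1e-12; a=np.arctan2(n,z)
    return np.c_[p["cx"]+p["fx"]*a*x/n, p["cy"]+p["fy"]*a*y/n]
def fplane(p,uv,z):
    c,r=cam(p); uv=np.atleast_2d(uv); d=np.c_[(uv[:,0]-p["cx"])/p["fx"],(uv[:,1]-p["cy"])/p["fy"]]; a=np.linalg.norm(d,axis=1)+1e-12
    d=np.c_[d[:,0]/a*np.sin(a),-d[:,1]/a*np.sin(a),-np.cos(a)]@r.T
    return c+d*((z-c[2])/d[:,2])[:,None]
E
python3 - <<'E'
from h import *
import pickle
print([env.inverse_kinematics([.62,-.02,.06],[180,0,y]) for y in(117,-63)])
for i,pos in enumerate([(.58,-.02,.36),(.53,.10,.36)]):
    env.goto(pos,[180,0,-63])
    p=env.grab_frame("wrist"); pickle.dump(p,open(f"w{i}.pkl","wb"))
    cv2.imwrite(f"pics/w{i}.png",p["image"])
    print({k:v for k,v in p.items() if k!="image"}, env.read_state()["clock"], env.read_state()["joint_positions"].round(1))
    for t in["caddy","handle","orange_well","blue_well","glue_stick","fluid_bottle"]:
        f=env.search_frame(p,t)
        print(t,[(np.round(a["xyz"],3).tolist(),round(a["score"],2),fproj(p,a["xyz"]).round().tolist()) for a in f[:3]])
a,b=[cv2.imread(f"pics/w{i}.png") for i in(0,1)]
cv2.imwrite("pics/w01.png",np.vstack([a[:,60:580],b[:,60:580]])[:, :] if 0 else cv2.resize(np.hstack([a,b]),(800,250)))
E
```

```text
[array([ 1.30805627e+01,  3.16678727e+01, -1.24494466e+01, -2.54444375e-14,
       -4.58826807e+01, -1.66080563e+02]), array([ 1.30805627e+01,  3.16678727e+01, -1.24494466e+01,  2.54444375e-14,
       -4.58826807e+01,  1.39194373e+01])]
{'fx': 309.70691628693146, 'fy': 309.70691628693146, 'cx': 320.21384689583965, 'cy': 198.7088559645187, 'position': array([ 0.61086654, -0.083258  ,  0.50357323]), 'orientation': array([-1.48570216e+01,  3.71736425e-02, -1.53093427e+02]), 'shot': 3} 3.7667 [ 13.9  14.4   6.2   0.  -81.8  13. ]
caddy [([0.588, 0.025, 0.009], 0.75, [[303.0, 184.0]]), ([0.729, 0.19, 0.027], 0.23, [[190.0, 234.0]])]
handle [([0.594, 0.02, 0.007], 0.59, [[301.0, 180.0]])]
orange_well [([0.594, 0.022, 0.009], 0.89, [[300.0, 181.0]])]
blue_well [([0.593, 0.019, 0.011], 0.92, [[302.0, 180.0]])]
glue_stick [([0.618, -0.037, 0.094], 0.55, [[300.0, 147.0]])]
fluid_bottle [([0.554, 0.096, 0.059], 0.88, [[301.0, 241.0]]), ([0.55, 0.202, 0.053], 0.8, [[277.0, 291.0]])]
{'fx': 309.70691628693146, 'fy': 309.70691628693146, 'cx': 320.21384689583965, 'cy': 198.7088559645187, 'position': array([0.56078426, 0.03815452, 0.50405002]), 'orientation': array([-1.48433839e+01,  8.88126609e-02, -1.52931740e+02]), 'shot': 4} 4.7 [ 27.9  10.1   0.7   0.  -80.6  -0.9]
caddy [([0.581, 0.036, 0.002], 0.64, [[310.0, 112.0]])]
handle [([0.586, 0.039, 0.006], 0.98, [[306.0, 112.0]])]
orange_well [([0.589, 0.036, 0.004], 0.71, [[306.0, 110.0]]), ([0.658, 0.356, 0.016], 0.18, [[195.0, 256.0]])]
blue_well [([0.586, 0.036, 0.006], 0.75, [[307.0, 110.0]])]
glue_stick [([0.618, -0.028, 0.096], 0.59, [[304.0, 55.0]]), ([0.59, 0.034, 0.004], 0.34, [[305.0, 108.0]])]
fluid_bottle [([0.551, 0.201, 0.052], 0.89, [[278.0, 217.0]]), ([0.552, 0.101, 0.063], 0.58, [[306.0, 160.0]])]
```

View pics/w0.png

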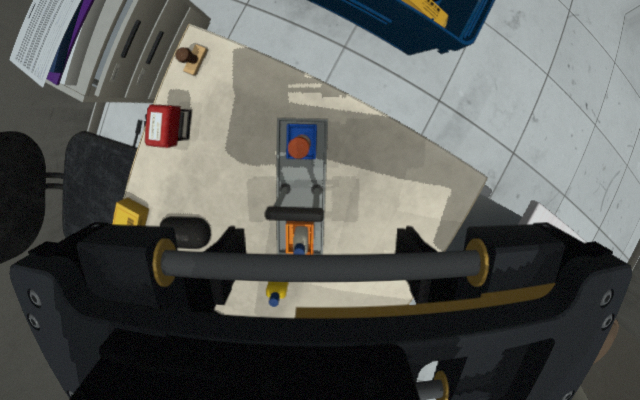

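View pics/w1.png

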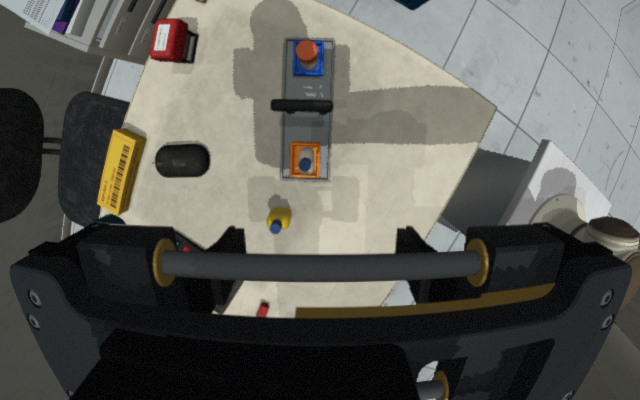

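```bash
cat > fit.py <<'E'
from h import *
from scipy.optimize import least_squares
def comp(p,kind,seed,rad=45):
    h=cv2.cvtColor(p["image"],cv2.COLOR_BGR2HSV).astype(int); H,S,V=h[...,0],h[...,1],h[...,2]
    m=((H<20)|(H>172))&(S>120)&(V>70) if kind=="o" else (H>100)&(H<130)&(S>110)&(V>35)
    vv,uu=np.mgrid[:400,:640]; m&=np.hypot(uu-seed[0],vv-seed[1])<rad
    n,l,st,_=cv2.connectedComponentsWithStats(m.astype(np.uint8))
    b=1+np.argmax(st[1:,4]); ys,xs=np.where(l==b); return np.c_[xs,ys].astype(float)
A=np.linspace(0,2*np.pi,48,endpoint=False); D=np.c_[np.cos(A),np.sin(A)]
sup=lambda q:(q@D.T).max(0)
def rz(t): return np.array([[np.cos(t),-np.sin(t)],[np.sin(t),np.cos(t)]])
def box(c,t,hx,hy,z0,z1): 
    q=np.array([[a*hx,b*hy] for a in(-1,1) for b in(-1,1)])@rz(t).T+c
    return np.vstack([np.c_[q,np.full(4,z)] for z in(z0,z1)])
def cyl(c,r,z0,z1):
    a=np.linspace(0,2*np.pi,40); q=np.c_[np.cos(a),np.sin(a)]*r+c
    return np.vstack([np.c_[q,np.full(40,z)] for z in(z0,z1)])
def fitc(obs,x0):   # obs: list (pic, 'o'/'b', pixels); x=(x,y,theta,zrim)
    s=[sup(q)for _,_,q in obs]
    def f(x): 
        o=[]
        for (p,k,_),m in zip(obs,s):
            c=x[:2]+rz(x[2])@[0,.08 if k=="o" else -.08]
            o.append(sup(fproj(p,box(c,x[2],.023,.027,.009,x[3])))+.4-m)
        return np.concatenate(o)
    return least_squares(f,x0,loss="soft_l1",x_scale=[.01,.01,.1,.01])
def fitcyl(obs,x0,r):  # x,y,ztop,zbot
    s=[sup(q)for _,q in obs]
    f=lambda x:np.concatenate([sup(fproj(p,cyl(x[:2],r,x[3],x[2])))+.4-m for (p,_),m in zip(obs,s)])
    return least_squares(f,x0,loss="soft_l1",x_scale=.01)
E
python3 - <<'E'
from fit import *
import pickle
w0,w1=[pickle.load(open(f"w{i}.pkl","rb")) for i in(0,1)]
obs=[(w1,"o",comp(w1,"o",(306,158))),(w0,"b",comp(w0,"b",(300,140))),(w1,"b",comp(w1,"b",(307,58)))]
print([(q.min(0),q.max(0)) for *_,q in obs])
r=fitc(obs,[.587,.046,np.radians(27),.029]);print(r.x,np.degrees(r.x[2]),np.abs(r.fun).reshape(3,-1).mean(1))
for o in obs: print(fitc([o],r.x).x if 0 else "",end="")
x=r.x
for k,n in((1,"orange"),(-1,"blue")): print(n,x[:2]+rz(x[2])@[0,.08*k])
g=[(w0,comp(w0,"o",(300,147),25)),(w1,comp(w1,"o",(307,50),25))]
r=fitcyl(g,[.62,-.02,.097,.075],.014);print("glue",r.x,np.abs(r.fun).mean(), [q.min(0).tolist()+q.max(0).tolist() for _,q in g])
b=[(w1,comp(w1,"b",(306,162),14))]
c,rr=b[0][1].mean(0),b[0][1]; print("cap px",c,rr.min(0),rr.max(0),"at z=.08",fplane(w1,c,.08))
E
```

```text
[(array([290., 142.]), array([319., 177.])), (array([286., 124.]), array([316., 158.])), (array([293.,  40.]), array([323.,  76.]))]
[0.58847381 0.03413703 0.43485456 0.01506571] 24.91533075919757 [0.88290842 2.05310903 0.81534822]
orange [0.55477153 0.10669154]
blue [ 0.62217609 -0.03841748]
glue [ 0.61987535 -0.03572457  0.0900376   0.0900376 ] 0.4443032485251856 [[289.0, 137.0, 308.0, 157.0], [296.0, 40.0, 316.0, 61.0]]
cap px [304.56521739 164.09782609] [300. 159.] [309. 169.] at z=.08 [[0.55201815 0.10429776 0.08      ]]
```

```bash
cat >> fit.py <<'E'
def fitmm(obs,x0,z=.029):  # fixed rim height, any camera (4th item = projection)
    s=[sup(q)for _,_,q,_ in obs]
    def f(x):
        o=[]
        for (p,k,_,pr),m in zip(obs,s):
            c=x[:2]+rz(x[2])@[0,.08 if k=="o" else -.08]
            o.append(sup(pr(p,box(c,x[2],.023,.027,.009,z)))+.4*0-m)
        return np.concatenate(o)
    return least_squares(f,x0,loss="soft_l1",x_scale=[.01,.01,.1])
E
python3 - <<'E'
from fit import *
import pickle
w0,w1=[pickle.load(open(f"w{i}.pkl","rb")) for i in(0,1)]
sc=env.grab_frame("scene"); sd=env.grab_frame("side")
O=[(w1,"o",comp(w1,"o",(306,158)),fproj),(w0,"b",comp(w0,"b",(300,140)),fproj),(w1,"b",comp(w1,"b",(307,58)),fproj)]
for p,so,sb in((sc,(347,206),(350,170)),(sd,(344,225),(331,205))):
    O+=[(p,"o",comp(p,"o",so,14),proj),(p,"b",comp(p,"b",sb,14),proj)]
x0=[.587,.04,np.radians(26)]
for n,o in(("all",O),("wrist",O[:3]),("w1",[O[0],O[2]]),("scene",O[3:5]),("side",O[5:])):
    r=fitmm(o,x0);print(n,r.x.round(4),np.degrees(r.x[2]).round(2),np.abs(r.fun).reshape(len(o),-1).mean(1).round(2),[(q.min(0).tolist(),q.max(0).tolist()) for _,_,q,_ in o] if n=="all" else "")
for n,p in(("scene",sc),("side",sd)):
    cv2.imwrite(f"pics/{n}1.png",p["image"])
E
```

```text
all [0.5873 0.0337 0.4302] 24.65 [0.82 2.29 0.77 0.96 4.08 3.49 3.17] [([290.0, 142.0], [319.0, 177.0]), ([286.0, 124.0], [316.0, 158.0]), ([293.0, 40.0], [323.0, 76.0]), ([339.0, 197.0], [355.0, 216.0]), ([347.0, 163.0], [356.0, 177.0]), ([338.0, 220.0], [352.0, 232.0]), ([330.0, 193.0], [344.0, 212.0])]
wrist [0.588 0.034 0.435] 24.92 [0.81 2.28 0.75] 
w1 [0.588  0.0342 0.4351] 24.93 [0.8  0.75] 
scene [0.5841 0.0319 0.3966] 22.72 [0.95 4.08] 
side [0.5817 0.0286 0.3572] 20.47 [3.39 1.51]
```

```bash
cat > look.py <<'E'
from fit import *
import sys
def look(poses,x0,yaw,tag,glue=True):
    O=[];G=[];C=[]
    for i,pos in enumerate(poses):
        env.move_straight(pos,[180,0,yaw],rate=.2); env.dwell(.4); p=env.grab_frame("wrist"); cv2.imwrite(f"pics/{tag}{i}.png",p["image"])
        for k,s in(("o",.08),("b",-.08)):
            c=np.array(x0[:2])+rz(x0[2])@[0,s]; uv=fproj(p,[*c,.029])[0]; b=fproj(p,box(c,x0[2],.035,.042,0,.04))
            if b[:,1].max()<215 and b.min()>0: O.append((p,k,comp(p,k,uv,np.ptp(b[:,1])/2),fproj))
    return O
E
python3 - <<'E'
from look import *
import pickle
x0=np.array([.588,.0342,.435]); u=rz(x0[2])@[0,1]
P=[[*(x0[:2]+u*a),h] for a,h in((.10,.30),(.04,.30),(0,.30))]
O=look(P,x0,24.9-90,"l")
pickle.dump([o[:3] for o in O],open("O.pkl","wb"))
r=fitmm(O,x0);print("all",r.x,np.degrees(r.x[2]))
print([(k,np.round(a,2)) for (_,k,_,_),a in zip(O,np.abs(r.fun).reshape(len(O),-1).mean(1))])
for s in(.024,.034):
    q=fitmm(O,x0,s);print(s,q.x,q.cost,r.cost)
for o in O: 
    q=fitmm([o],r.x); a=.08 if o[1]=="o" else -.08; print(o[1],o[0]["shot"],q.x[:2]+rz(q.x[2])@[0,a]-(r.x[:2]+rz(r.x[2])@[0,a]),np.degrees(q.x[2]-r.x[2]),o[2].min(0),o[2].max(0))
print(env.read_state()["clock"])
E
```

```text
all [0.58789674 0.03411807 0.43717881] 25.048500884905646
[('o', np.float64(0.82)), ('b', np.float64(0.74)), ('b', np.float64(0.83)), ('b', np.float64(0.98))]
0.024 [0.58800348 0.03387384 0.43735008] 33.58898017155906 62.518560979966416
0.034 [0.5878166  0.03431187 0.43682594] 109.06903024711792 62.518560979966416
o 7 [-1.94011758e-05 -1.12843415e-04] -0.1625727913286595 [304. 135.] [337. 175.]
b 7 [8.65543603e-05 2.02951312e-05] -0.03810550170626903 [303.  20.] [337.  60.]
b 8 [-1.05755854e-04  7.14201777e-05] -0.12948001034859305 [303.  61.] [337. 101.]
b 9 [3.09930819e-05 2.10263632e-05] -0.13244519685279244 [303.  91.] [337. 130.]
7.7333
```

```bash
cat > act.py <<'E'
from look import *
X=np.array([.5879,.0341]);TH=np.radians(25.05);YAW=25.05-90
U=rz(TH)@[0,1];ORG=X+.08*U;BLU=X-.08*U;TMP=np.array([.50,.315])
def st(m):
    s=env.read_state();print(m,s["clock"],s["position"].round(4),"op",round(s["opening"]*87,1),"F",s["force"].round(1),round(s["finger_force"],1))
def pick(c,z,hi=.26,f=15):
    env.gripper_to(1.0)
    env.goto([*c,hi],[180,0,YAW]); hit=env.move_straight([*c,z],[180,0,YAW],rate=.15,force_limit=6)
    env.gripper_to(0,f); st(f"gripped hit={hit}"); env.move_straight([*c,hi],rate=.2); st("lifted")
def place(c,z,hi=.26):
    env.goto([*c,hi],[180,0,YAW]); env.move_straight([*c,z+.03],[180,0,YAW],rate=.2)
    hit=env.move_straight([*c,z],rate=.06,force_limit=4); st(f"down hit={hit}")
E
python3 - <<'E'
from act import *
import pickle
O=pickle.load(open("O.pkl","rb")); ps={o[0]["shot"]:o[0] for o in O}
G=[(p,comp(p,"o",fproj(p,[.620,-.036,.09])[0],28)) for p in ps.values()]
r=fitcyl(G,[.62,-.036,.097,.075],.014);print("glue",r.x,np.abs(r.fun).mean())
g=r.x[:2]; d=rz(TH).T@(g-BLU);print("off in well",d)
p=ps[7]; q=comp(p,"b",fproj(p,[.552,.104,.08])[0],14); print("bcap",q.min(0),q.max(0),[fplane(p,q.mean(0),z)[0] for z in(.075,.086)])
assert abs(d[0])<.007 and abs(d[1])<.011
pick(g,.058)
place(TMP,.050)
E
```

```text
glue [ 0.61998441 -0.03584419  0.08879582  0.0731444 ] 0.5256619118005568
off in well [-0.00054849  0.00305002]
bcap [317. 153.] [329. 166.] [array([0.5516374, 0.1050984, 0.075    ]), array([0.55231476, 0.1037869 , 0.086     ])]
gripped hit=False 10.8917 [ 0.62   -0.0358  0.058 ] op 27.9 F [ 0.5 -0.5 -0.6] 15.0
lifted 12.05 [ 0.6192 -0.0358  0.2585] op 27.7 F [-0.1 -0.8 -0.5] 15.0
down hit=True 15.0167 [0.4994 0.3144 0.0488] op 27.4 F [-1.1  1.1  4.5] 15.0
```

```bash
python3 - <<'E'
from act import *
env.gripper_to(1.0); env.move_straight([*TMP,.26],rate=.2)
pick([.552,.1045],.055)
s=env.grab_frame("scene"); w=env.grab_frame("wrist"); sd=env.grab_frame("side")
cv2.imwrite("pics/b.png",np.vstack([cv2.resize(np.hstack([s["image"][130:290,250:410],sd["image"][130:290,250:410]]),(800,400))]))
place(BLU,.055)
E
```

```text
gripped hit=False 21.075 [0.552  0.1045 0.055 ] op 22.0 F [ 0.2 -0.7  0.6] 15.0
lifted 22.25 [0.5512 0.1043 0.2586] op 21.9 F [-0.3 -0.1 -0.9] 15.0
down hit=True 24.625 [ 0.6211 -0.0385  0.0545] op 22.1 F [-0.6 -0.5  3.2] 15.0
```

View pics/b.png

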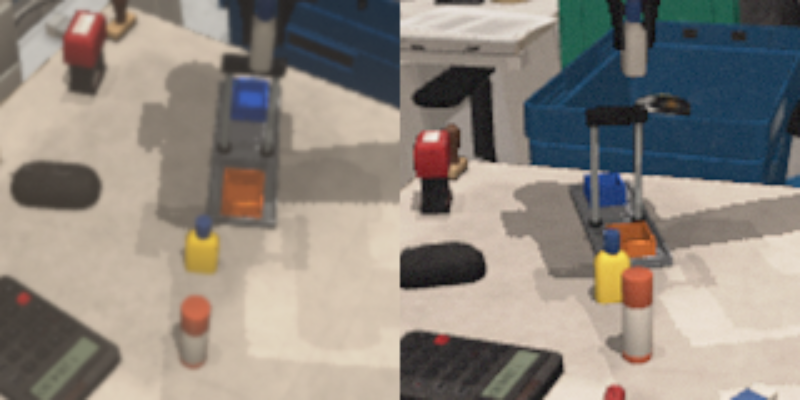

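The crop shows the glue stick upright on the desk at crop (195,330), both wells empty and the bottle held upright. The force contact at 0.0545 m means the bottle is on the blue well's floor.

```bash
python3 - <<'E'
from act import *
env.gripper_to(1.0); env.move_straight([*BLU,.26],rate=.2)
pick(TMP,.0495)
place(ORG,.0585)
env.gripper_to(1.0); env.move_straight([*ORG,.30],rate=.2); env.dwell(.3)
x0=[*X,TH]
O=look([[*(X+U*.08),.30]],x0,YAW,"m"); r=fitmm(O,x0); print(r.x,np.degrees(r.x[2]),len(O),[(o[1],o[2].min(0),o[2].max(0)) for o in O])
s=env.grab_frame("scene"); sd=env.grab_frame("side")
w=cv2.imread("pics/m0.png")
f=lambda a:cv2.resize(a,(260,400),interpolation=2)
cv2.imwrite("pics/c.png",np.hstack([f(s["image"][120:240,300:378]),f(sd["image"][140:260,295:373]),f(w[0:220,250:393])]))
st("now")
E
```

```text
gripped hit=False 31.2167 [0.5    0.315  0.0494] op 27.7 F [-0.1  0.2 -0.2] 15.0
lifted 32.4167 [0.4994 0.3146 0.2586] op 27.6 F [ 0.6  0.4 -1.2] 15.0
down hit=True 34.8083 [0.5532 0.1061 0.058 ] op 27.6 F [-1.4  0.3  4. ] 15.0
[0.58789702 0.03417696 0.4356558 ] 24.96123873664475 2 [('o', array([303., 149.]), array([337., 190.])), ('b', array([303.,  34.]), array([337.,  74.]))]
now 38.4417 [0.554  0.1066 0.3   ] op 87.0 F [0.6 0.  0.4] 0.0
```

View pics/c.png

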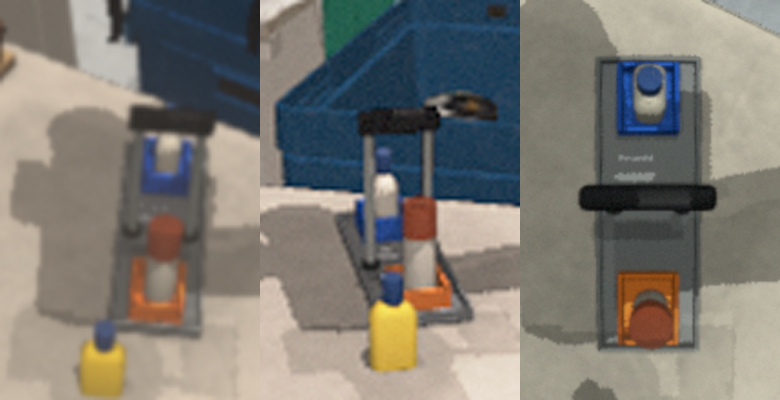

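The wrist crop shows the bottle in the blue well at crop (650,90) and the glue stick in the orange well at (650,315). Both are upright and the caddy hasn't moved. Next is the handle.

```bash
python3 - <<'E'
from act import *
p=env.grab_frame("wrist"); print(fplane(p,[320.4,108.9],.147))
Y=25.0
for y in(Y,Y-180): print(env.inverse_kinematics([*X,.29],[180,0,y]),env.inverse_kinematics([*X,.138],[180,0,y]))
env.goto([*X,.24],[180,0,Y]); hit=env.move_straight([*X,.138],rate=.1,force_limit=8); st(f"at handle {hit}")
env.gripper_to(0,50); st("grip")
env.move_straight([*X,.168],rate=.05); st("lift 3cm")
s=env.grab_frame("scene"); sd=env.grab_frame("side")
f=lambda a:cv2.resize(a,(390,600),interpolation=2)
cv2.imwrite("pics/d.png",np.hstack([f(s["image"][110:230,300:378]),f(sd["image"][130:250,295:373])]))
E
```

```text
[[0.58683971 0.0348511  0.147     ]]
[ 1.90647532e+01  1.68234773e+01 -2.10396043e-01  2.54444375e-14
 -7.29661266e+01  9.59352468e+01] [ 1.90647532e+01  2.38298609e+01 -1.27857386e+01  2.54444375e-14
 -5.33844005e+01  9.59352468e+01]
[ 1.90647532e+01  1.68234773e+01 -2.10396043e-01 -2.54444375e-14
 -7.29661266e+01 -8.40647532e+01] [ 1.90647532e+01  2.38298609e+01 -1.27857386e+01 -2.54444375e-14
 -5.33844005e+01 -8.40647532e+01]
at handle False 41.175 [0.5885 0.0342 0.1388] op 86.7 F [-0.4  0.1  0.2] 0.0
grip 42.35 [0.5879 0.0341 0.138 ] op 13.7 F [ 0.5 -0.1 -0.4] 50.0
lift 3cm 43.1 [0.5876 0.0341 0.1678] op 13.5 F [-0.3  0.3 -3.4] 50.0
```

View pics/d.png

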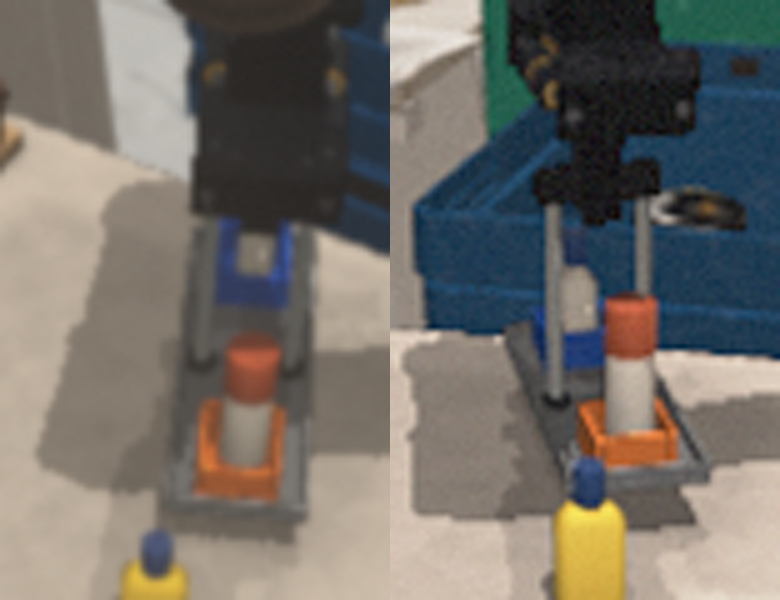

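The caddy is 3 cm clear of the desk and level, with both things in their wells (glue stick at crop (630,360), bottle at (575,300)). I'll lift it the rest of the way.

```bash
python3 - <<'E'
from act import *
env.move_straight([*X,.2895],rate=.08); env.dwell(1.0); st("up"); s0=env.read_state(); print(s0["tool_rot"],s0["wrist_torque"].round(2),abs(s0["qvel"]).max())
s=env.grab_frame("scene"); sd=env.grab_frame("side")
f=lambda a:cv2.resize(a,(390,600),interpolation=2)
cv2.imwrite("pics/e.png",np.hstack([f(s["image"][70:220,290:388]),f(sd["image"][90:240,285:383])]))
E
```

```text
up 45.8667 [0.5879 0.0341 0.2895] op 13.2 F [-0.2  0.3 -3.4] 50.0
[-1.79999013e+02  7.11297441e-04  2.50003891e+01] [-0.08  0.11  0.01] 0.12535163559383486
```

View pics/e.png

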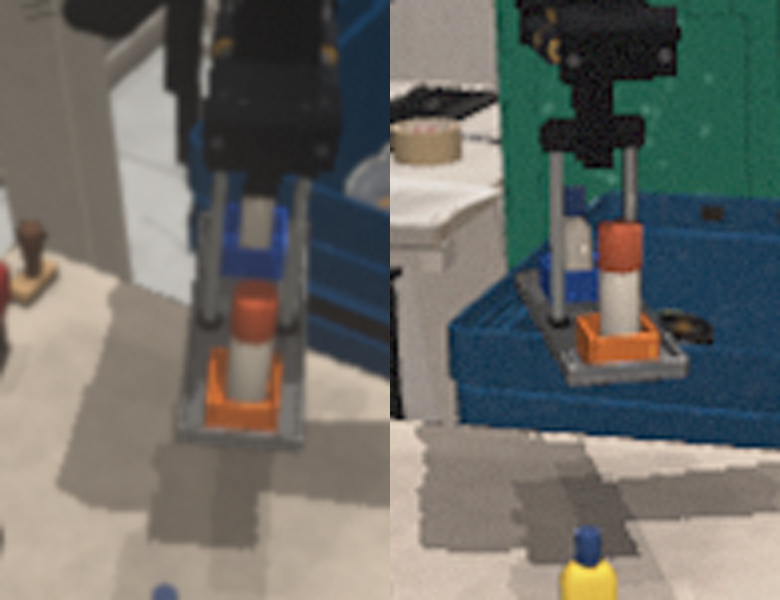

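The caddy is held level and still, about 15 cm above the desk, with both things upright in their wells.

```bash
python3 -c "
from workcell import env
print(env.close_job())"
```

```text
the job is handed in; nothing more can be done
None
```

The job is done and handed in: the glue stick is in the orange well, the correction fluid in the blue well, and the arm is holding the caddy level and still about 15 cm above the desk.

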